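# Free the stuck incubation drawer with the release pin

### The job

The drawer of the small white incubation unit is locked in. Take the orange-handled release pin from its stand, reach down through the hole in the unit's top and press the hidden spring catch gently - do not force it against its stop - and keep it pressed until the drawer has slid all the way out by itself. Then put the pin back fully into its stand and let go; touch the unit with nothing but the pin and leave the other things where they are.

Things in the scene. Friction and masses are not known exactly. Their poses are not given: they have to be found in the camera images.
- unit: Small white bench incubation unit, 180 (x) x 150 (y) x 100 mm high, fixed to the worktop. Origin: centre of its underside; x points from its drawer front to its back, z up. Its drawer comes out of the front, towards -x of the unit, up to 48 mm; keep that space free. Right of and behind it, from x = 0.57 m on and y < 0.05 m, stands a fixed instrument 0.42 m tall.
- unit_hole (a point): Mouth of the access hole, in the unit's top face, 100 mm above the worktop, 12 mm behind the unit's centre; the unit's axes. Round, 12 mm across, chamfered 2 mm, blue marks round it; the plate is 10 mm thick. Straight under it hides the flat head (18 mm across) of a spring catch; its depth differs from unit to unit: 16 to 36 mm below the mouth.
- drawer (a joint): How far the drawer is out, m: 0 locked, 0.048 fully out. The catch resists with 4 N at first touch, 0.35 N more per mm (some 8 N with friction). Pressed 6 mm from first touch it frees the drawer, at 9 mm it meets a hard stop. Freed, the drawer is driven out at about 20 mm/s; let up early, the catch stops it at the next tooth (every 15 mm).
- stand: Stand of the release pin: grey block 54 x 54 mm, 70 mm high, on a black foot 74 x 74 x 8 mm, fixed. Origin: centre of its underside, z up. The tall instrument stands behind it; far to the right (y < -0.55 m) stands fixed glassware on a rod.
- stand_hole (a point): Mouth of the stand's upright hole, in the middle of the block's top, 70 mm above the worktop. Round, 11 mm across, 66 mm deep, edge chamfered 2 mm. The pin hangs in it with its collar lying on the block's top.
- pin_grip (a point): Centre of the release pin's orange handle: a square bar 14 x 14 mm, 44 mm tall, its sides along this point's x and y, z up along the pin. Below the handle are a black collar (26 mm across, 5 mm thick, from 22 to 27 mm below this point) and a steel shaft 6 mm across, 60 mm long. Whole pin 109 mm, 60 g.
- pin_tip (a point): The rounded tip of the pin's shaft, 87 mm below pin_grip on the pin's axis; same axes. In the stand it lies 60 mm below the stand's mouth.
- pin: The release pin (origin at its tip, z up the pin).
- timer: Grey timer, 58 x 64 x 20 mm; origin under its centre. To be left alone.
- reagent_1: White reagent bottle with blue cap, 43 mm wide, 95 mm tall; origin under its centre. To be left alone.
- dropper_1: Brown dropper bottle, 33 mm wide, 88 mm tall; origin under its centre. To be left alone.
- calculator: Calculator, 140 x 82 x 16 mm; origin under its centre. To be left alone.
- wash_bottle: Plastic wash bottle, 75 x 103 x 242 mm; origin under its centre. To be left alone.

How it is judged (in metres and radians):
On the way, in this order (a step that is already met when the one before it is completed fails the run):
1. the pin is lifted clear of its stand (z of pin_tip in the frame of stand_hole above 0.01 m), for 0.1 s.
2. the drawer is fully out while the pin is still in the access hole (value of joint drawer above 0.045 m and horizontal distance between pin_tip and unit_hole below 0.008 m and z of pin_tip in the frame of unit_hole below -0.012 m), for 0.1 s.
At the end, for the whole second after the job is handed in: The drawer is out by more than 43 mm; the pin stands released and at rest in its stand, tip within 6 mm of the hole's axis and more than 56 mm deep, within 0.12 rad of upright (value of joint drawer above 0.043 m and horizontal distance between pin_tip and stand_hole below 0.006 m and z of pin_tip in the frame of stand_hole below -0.056 m and angle between pin_tip's own z axis and vertical below 0.12 rad and linear speed of pin below 0.02 m/s); the robot touches nothing.
It fails at once if the pin bears on the unit (or its catch or drawer) with more than 16 N (contact force between pin and unit above 16 N).
It fails at once if the robot itself touches the unit or its drawer (contact force between any of the fingers, the arm and unit above 1.5 N).
It fails at once if a bystander is moved more than 25 mm (distance of any of timer, reagent_1, dropper_1, calculator, wash_bottle from where it was at the start of the episode above 0.025 m).
It also fails if it takes over 69 s, if anything falls off the work surface, if the arm or the gripper's body presses on something with over 40 N, if the wrist force passes 120 N, or if a joint passes its speed limit or range.

### The arm

A 6-joint arm with a two-finger parallel gripper is mounted at the origin on a cart in front of the work surface, level with it; the furniture and walls round the work are solid. World frame = base frame: x ahead of the robot, y to its left, z up, the work surface at z = 0. Lengths are in mm, angles in rad, forces in N, time in s.
With the tool pointing down it reaches from about 350 to 775 mm from the base axis. Payload 7.3 kg.
Tool frame: the origin (TCP) lies midway between the tips of the shut fingers; the grasp point (between the pads) lies 19 mm behind it; z points along the fingers, y is the line along which they close (so a half turn about z gives the same grasp; the last joint's range is limited). The gripper opens to 92 mm and grips with 3 to 60 N. Pads are 19 mm wide; open, the fingers measure 130 mm over their backs; the gripper's body (75 mm by 190 mm) begins 47 mm behind the grasp point.
Start: joints at [1.024, 0.342, 1.524, -0, 1.275, -0.146], TCP at [204.819, 483.419, 226.741] pointing down, gripper open.
Joint ranges: [-2.53, 2.53], [-0.77, 2.02], [0.04, 2.7], [-1, 4.14], [0.28, 2.66], [-3.11, 3.11]. Speed limits (rad/s): [2.57, 2.57, 3.14, 3.14, 3.14, 3.14].

### API

Orientations are given as [roll, pitch, yaw] about the fixed x, y, z axes, in that order (R = Rz(yaw) Ry(pitch) Rx(roll)).
In Python, from plant import bot gives the robot as it stands.
- The arm moves only by the tool jog_arm, never from a script. Its arguments are lists of equal length, an entry for each row: "dp": the shift along the tool's x, y, z in m, a list of three; "twist": the turn about the tool's z in degrees. A call has 1 to 10 rows; each row shifts and turns the commanded pose from where the row before left it, along the tool's axes as they then stand; what a row does not reach is not made up. A row lasts 1/8 s, in which the tool goes at most 62.5 mm and 10.7 degrees, less where a joint would pass 70% of its speed; a pose out of reach is approached as far as the arm can. A call is refused whole if a number of a shift passes 0.0625 or a number of a turn 10.7, either way. A call with a gripper value outside its range is refused whole. "jaw" is the finger opening in m, from 0 to 0.0918, set as the call begins (left out, the last holds). The fingers move at their own pace and stop on an object; the grip force is fixed at half the most. Time passes only in rows, so rows that do not move let the fingers close. It gives the time, the measured TCP pose, the force, the opening and the grip force at its end, in the units of the state.
- bot.get_obs(): the state, without advancing time (a new reading comes with each control period).
- bot.capture(name): name is "side" or "top" or "wrist"; returns the picture (400x640x3 uint8, blue, green, red); there is no depth.
- bot.camera_params(name): a dict with "fx", "fy", "cx", "cy" (pixels), "k1" (the pictures are not rectified: a ray, as slopes to the right and down, at radius r is drawn at 1 + k1 r^2 times it, then the intrinsics apply), "R" (3x3) and "t" (3): a world point X has camera coordinates R X + t. Camera axes: x right, y down, z forward; pixel columns grow to the right and rows downward; lengths in mm; the calibration is good to about 2 mm. A picture is of the moment at which its call begins: read the wrist's pose just before it. camera_params takes no time and is no camera call; for the wrist camera it gives the pose at the moment of the call.
- bot.close_job(): hands the job in; it is judged then, once.
Trained networks look in the newest picture that a camera, given by its name, has taken for a name from the list of things; names that differ only in an ending like _2 or _b are one class to them, and where a whole thing is asked for, a point or a joint stands for the part that bears it (a point fixed in the world has none). Each returns a list of dicts, best first, with "confidence" (0 to 1); they miss things now and then, are a little off and sometimes report something else, mostly with a low value. They report only what shows in the picture. A call takes as long as a camera call.
- bot.find_in(camera, label): "bbox" ([centre column, centre row, width, height] in pixels, round what is visible of it).
- bot.masks_of(camera, label): "pixels" (400x640 bool, what is visible of it) and "bbox" ([centre column, centre row, width, height] in pixels, round what is visible of it).
The state is a dict: "time": time; "joint_positions": joint angles; "dq": joint speeds; "tau": joint torques, N m; "tool_pos": TCP position; "tcp_rot": TCP orientation; "contact_force": force on the tool from outside, world axes, zero at the start; "moment": the same for the moment, N m; "grip_width": finger opening in mm; "finger_force": force on a finger pad.
Only numpy, scipy, OpenCV 4.12 (cv2) and the standard library are available. Lean on these libraries where they do the work, as an engineer would, in place of code of your own. Each camera call takes 0.05 s, during which the arm holds its last target. There are 200 camera calls.

## Working session

There is one attempt and no reset: what is moved stays moved. The work goes in short steps, Python scripts to look and compute and a tool call to move; the robot and the scene stay as the last step left them, time stands still between calls to the robot, and variables do not carry over. Pictures are saved under pics/ and viewed, at most 10 in all, crops included, and the job is handed in when it is done.

Besides the shell and the picture viewer there is one more tool, called after "Emit:" as a command line: name --pt "numbers of a row" for each row, then --argument value for the rest. jog_arm: Moves the arm, as the interface text tells. Its arguments: {"type":"object","properties":{"dp":{"type":"array"},"twist":{"type":"array"},"jaw":{"type":"number"}},"required":["dp","twist"]}

```bash
mkdir -p pics; cat > h.py <<'E'
import numpy as np, cv2
from plant import bot
def ray(cam,uv,P=None):
    P=P or bot.camera_params(cam); R=np.array(P["R"]);t=np.array(P["t"])
    d=np.array([(uv[0]-P["cx"])/P["fx"],(uv[1]-P["cy"])/P["fy"]]);s=d.copy()
    for _ in range(20): s=d/(1+P["k1"]*(s@s))
    return -R.T@t, R.T@np.array([s[0],s[1],1])
def onz(cam,uv,z,P=None):
    c,d=ray(cam,uv,P); return c+d*(z-c[2])/d[2]
def proj(cam,X,P=None):
    P=P or bot.camera_params(cam); x=np.array(P["R"])@np.array(X)+np.array(P["t"])
    s=x[:2]/x[2]; s=s*(1+P["k1"]*(s@s)); return np.array([s[0]*P["fx"]+P["cx"],s[1]*P["fy"]+P["cy"]])
E
python3 - <<'E'
from h import *
for c in ("top","side"):
    im=bot.capture(c); cv2.imwrite(f"pics/{c}0.png",im)
    for l in ("unit","stand","pin","timer","reagent_1","dropper_1","calculator","wash_bottle"):
        print(c,l,[(np.round(d["bbox"]).tolist(),round(d["confidence"],2)) for d in bot.find_in(c,l)[:2]])
    P=bot.camera_params(c); print((-np.array(P["R"]).T@np.array(P["t"])).round(),P["fx"])
print(bot.get_obs())
E
```

```text
top unit [([354.0, 198.0, 10.0, 9.0], 0.74), ([223.0, 175.0, 53.0, 68.0], 0.55)]
top stand [([351.0, 201.0, 28.0, 23.0], 0.75)]
top pin []
top timer [([290.0, 186.0, 24.0, 24.0], 0.96)]
top reagent_1 [([387.0, 177.0, 19.0, 16.0], 0.62)]
top dropper_1 [([411.0, 179.0, 13.0, 11.0], 0.51)]
top calculator [([394.0, 219.0, 47.0, 37.0], 0.63), ([389.0, 177.0, 16.0, 16.0], 0.62)]
top wash_bottle [([443.0, 210.0, 34.0, 25.0], 0.76)]
[ 376. -101. 1439.] 459.02450130206415
side unit [([284.0, 128.0, 85.0, 76.0], 0.74)]
side stand [([340.0, 246.0, 41.0, 35.0], 0.85)]
side pin []
side timer [([313.0, 191.0, 32.0, 25.0], 0.75)]
side reagent_1 [([386.0, 261.0, 16.0, 30.0], 0.73)]
side dropper_1 [([403.0, 288.0, 17.0, 24.0], 0.74)]
side calculator []
side wash_bottle [([393.0, 319.0, 34.0, 75.0], 0.83), ([341.0, 230.0, 14.0, 16.0], 0.63)]
[ 132. -691. 1141.] 485.72795205158394
{'time': 0.9, 'joint_positions': array([ 1.02399482e+00,  3.41958602e-01,  1.52410670e+00,  1.20027662e-05,
        1.27543054e+00, -1.45995603e-01]), 'dq': array([ 2.96949751e-04, -1.61198482e-04, -7.66888420e-04, -1.24392047e-05,
        6.28499873e-04, -7.05710339e-04]), 'tau': array([-7.13303234e-04, -4.31134200e+01, -2.44467026e+01,  7.17527932e-02,
        4.85759682e-02, -1.82197869e-05]), 'tool_pos': array([204.8116972 , 483.40880082, 226.75966531]), 'tcp_rot': array([3.14149520e+00, 2.72254456e-06, 2.74078326e+00]), 'contact_force': array([-0.34118287,  0.63612498, -0.44268021]), 'moment': array([ 0.0191997 , -0.01111976,  0.00826009]), 'finger_force': 0.0, 'grip_width': 91.95905565742}
```

View pics/top0.png

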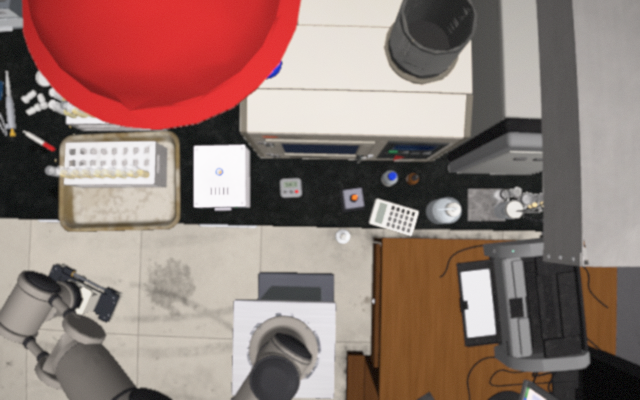

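View pics/side0.png

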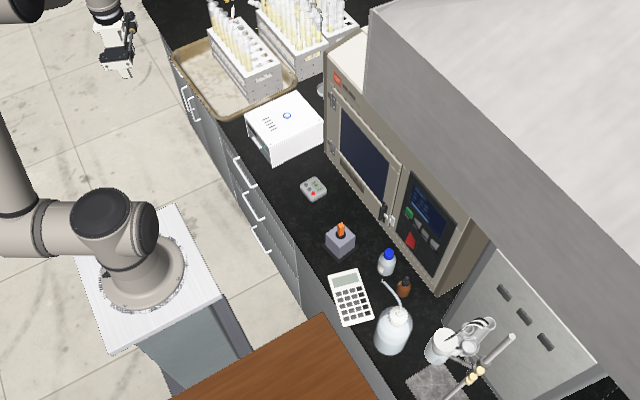

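The top view shows the unit at about (221,176), the stand with its orange pin at (353,198), the timer at (290,187) and the bottles and calculator to the right. The side view shows the hole's blue ring at (287,115) and the pin at (341,230).

```bash
python3 - <<'E'
from h import *
T=cv2.imread("pics/top0.png");S=cv2.imread("pics/side0.png")
def cen(im,box,f):
    x0,x1,y0,y1=box; a=im[y0:y1,x0:x1].astype(int); m=f(a[...,0],a[...,1],a[...,2]); ys,xs=np.nonzero(m); return xs.mean()+x0,ys.mean()+y0,m.sum()
org=lambda b,g,r:(r>150)&(r-b>80)
blu=lambda b,g,r:(b-r>50)
def tri(a,b):
    c1,d1=ray("top",a);c2,d2=ray("side",b);A=np.stack([d1,-d2],1);s=np.linalg.lstsq(A,c2-c1,rcond=None)[0];p,q=c1+s[0]*d1,c2+s[1]*d2;return (p+q)/2,np.linalg.norm(p-q)
o1=cen(T,(340,370,185,212),org);o2=cen(S,(325,360,215,245),org);print(o1,o2,tri(o1[:2],o2[:2]))
b2=cen(S,(270,305,102,128),blu);print(b2,onz("side",b2[:2],100))
print(proj("top",onz("side",b2[:2],100)))
for d in bot.masks_of("top","unit"):
    ys,xs=np.nonzero(d["pixels"]);pts=np.array([onz("top",(u,v),100)[:2] for u,v in zip(xs,ys)],np.float32)
    print(d["confidence"],len(xs),cv2.minAreaRect(pts))
for l,z in (("stand",70),):
  for d in bot.masks_of("top",l)[:1]:
    ys,xs=np.nonzero(d["pixels"]);pts=np.array([onz("top",(u,v),z)[:2] for u,v in zip(xs,ys)],np.float32);print(cv2.minAreaRect(pts))
crop=lambda im,x0,x1,y0,y1:cv2.resize(im[y0:y1,x0:x1],(400,400),interpolation=cv2.INTER_CUBIC)
cv2.imwrite("pics/c1.png",np.hstack([crop(T,185,255,140,210),crop(S,310,370,210,270)]))
E
```

```text
(np.float64(354.22222222222223), np.float64(196.96296296296296), np.int64(27)) (np.float64(340.61842105263156), np.float64(228.64473684210526), np.int64(76)) (array([ 471.60796612, -203.98812978,  101.92138739]), np.float64(1.1762713465386136))
(np.float64(286.2631578947368), np.float64(115.52631578947368), np.int64(19)) [538.54435261 196.07173124 100.        ]
[218.93463458 171.20972399]Traceback (most recent call last):
  File "<stdin>", line 13, in <module>
  File "h.py", line 9, in onz
    c,d=ray(cam,uv,P); return c+d*(z-c[2])/d[2]
        ~~~^^^^^^^^^^
  File "h.py", line 4, in ray
    P=P or bot.camera_params(cam); R=np.array(P["R"]);t=np.array(P["t"])
           ~~~~~~~~~~~~~~~~~^^^^^
ValueError: time passes only in moves, steps and waits
```

Emit:
jog_arm --pt "-0.035 -0.038 -0.002" --pt "-0.035 -0.038 -0.002" --pt "-0.035 -0.038 -0.002" --pt "-0.035 -0.038 -0.002" --pt "-0.035 -0.038 -0.002" --pt "-0.035 -0.038 -0.002" --pt "-0.035 -0.038 -0.002" --pt "-0.035 -0.038 -0.002" --pt "-0.035 -0.038 -0.002" --pt "-0.035 -0.038 -0.002" --twist '[0,0,0,0,0,0,0,0,0,0]'

```text
time: 2.2
tool_pos: [379.2, -4.7, 247.1]
tcp_rot: [3.141, 0.001, 2.741]
contact_force: [0.6, -0.0, -0.7]
grip_width: 91.8
finger_force: 0.0
```

Emit:
jog_arm --pt "-0.035 -0.038 -0.002" --pt "-0.035 -0.038 -0.002" --pt "-0.035 -0.038 -0.002" --pt "-0.035 -0.038 -0.002" --pt "0 0 0" --twist '[0,0,0,0,0]'

```text
time: 2.82
tool_pos: [449.0, -200.5, 254.2]
tcp_rot: [-3.141, 0.0, 2.737]
contact_force: [-0.6, -0.2, 0.2]
grip_width: 92.1
finger_force: 0.0
```

```bash
python3 - <<'E'
from h import *
P=bot.camera_params("wrist"); im=bot.capture("wrist"); cv2.imwrite("pics/w1.png",im)
o=bot.get_obs();print(o["time"],o["tool_pos"],o["tcp_rot"],o["joint_positions"])
R=np.array(P["R"]);print((-R.T@np.array(P["t"])).round(1),R.round(2).tolist(),P["fx"])
print(proj("wrist",(471.6,-204,119),P))
Pt=bot.camera_params("top");bot.capture("top")
for l,z in (("unit",100),("stand",70)):
  for d in bot.masks_of("top",l):
    ys,xs=np.nonzero(d["pixels"]);pts=np.array([onz("top",(u,v),z,Pt)[:2] for u,v in zip(xs,ys)],np.float32)
    print(l,d["confidence"],len(xs),cv2.minAreaRect(pts))
import json
json.dump({k:(np.array(v).tolist()) for k,v in P.items()},open("w1.json","w"))
E
```

```text
2.875 [ 448.37879802 -198.64508981  254.15325321] [ 3.14118757e+00 -9.91898761e-04  2.73842945e+00] [-5.73618591e-01  2.57523406e-01  1.56665538e+00  2.38504714e-04
  1.31846011e+00 -1.74131118e+00]
[ 380.7 -170.7  412.7] [[0.39, 0.92, 0.0], [0.88, -0.38, 0.28], [0.25, -0.11, -0.96]] 313.48806109115714
[325.06512604 212.77607883]
unit 0.82 3443 ((521.9915161132812, 188.38702392578125), (190.18814086914062, 164.2696990966797), 2.013282537460327)
stand 0.32 713 ((438.0308532714844, -475.0097351074219), (74.75045013427734, 104.36351013183594), 12.169034004211426)
```

View pics/w1.png

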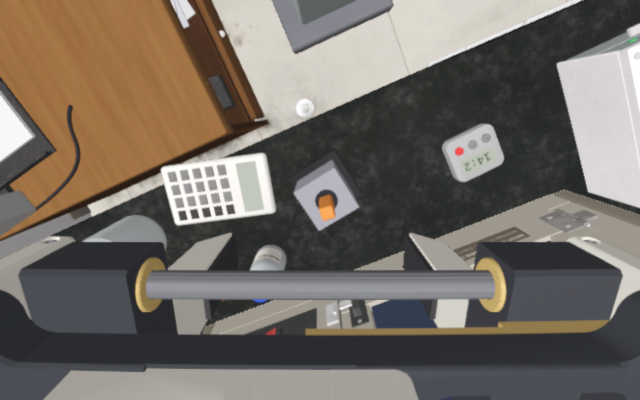

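The wrist view shows the stand near (327,197) with the pin handle at (326,207), the calculator left at (218,188) and the timer at (472,152).

```bash
python3 - <<'E'
from h import *
import json
P=json.load(open("w1.json"));im=cv2.imread("pics/w1.png")
a=im.astype(int);m=((a[...,2]>140)&(a[...,2]-a[...,0]>70)).astype(np.uint8);m[:150]=0;m[240:]=0;m[:,:290]=0;m[:,370:]=0
ys,xs=np.nonzero(m);print("orange",xs.mean(),ys.mean(),xs.min(),xs.max(),ys.min(),ys.max(),onz("wrist",(xs.mean(),ys.mean()),105,P))
big=cv2.resize(im[145:245,280:380],(600,600),interpolation=cv2.INTER_CUBIC)
c0=np.array([471.6,-204])
# yaw fit on top face
g=cv2.GaussianBlur(cv2.cvtColor(im,cv2.COLOR_BGR2GRAY).astype(float),(3,3),0)
best=[]
for yaw in np.radians(np.arange(-45,45,1)):
  for dx in range(-8,9,2):
    for dy in range(-8,9,2):
      s=0
      for k in range(4):
        n=np.array([np.cos(yaw+k*np.pi/2),np.sin(yaw+k*np.pi/2)]);t=np.array([-n[1],n[0]])
        for u in (-20,-10,10,20):
          p=c0+[dx,dy]+u*t
          v=[]
          for r in (24.5,29.5):
            q=proj("wrist",[*(p+n*r),70],P);v.append(g[int(round(q[1])),int(round(q[0]))])
          s+=v[0]-v[1]
      best.append((s,np.degrees(yaw),dx,dy))
best.sort(reverse=True);print(best[:6])
_,y,dx,dy=best[0];c=c0+[dx,dy];y=np.radians(y)
pts=[(proj("wrist",[c[0]+27*(np.cos(y)*i-np.sin(y)*j),c[1]+27*(np.sin(y)*i+np.cos(y)*j),70],P)-[280,145])*6 for i,j in((1,1),(1,-1),(-1,-1),(-1,1))]
cv2.polylines(big,[np.int32(pts)],True,(0,255,0),1)
cv2.imwrite("pics/c2.png",big)
E
```

```text
orange 326.12539184952976 207.63949843260187 319 334 195 220 [ 471.24087418 -202.42913137  105.        ]
[(np.float64(1569.9375), np.float64(8.0), 2, 2), (np.float64(1566.25), np.float64(9.0), 2, 2), (np.float64(1559.75), np.float64(11.0), 2, 2), (np.float64(1533.375), np.float64(10.0), 2, 2), (np.float64(1512.625), np.float64(7.0), 2, 2), (np.float64(1479.3125), np.float64(9.0), 0, 2)]
```

View pics/c2.png

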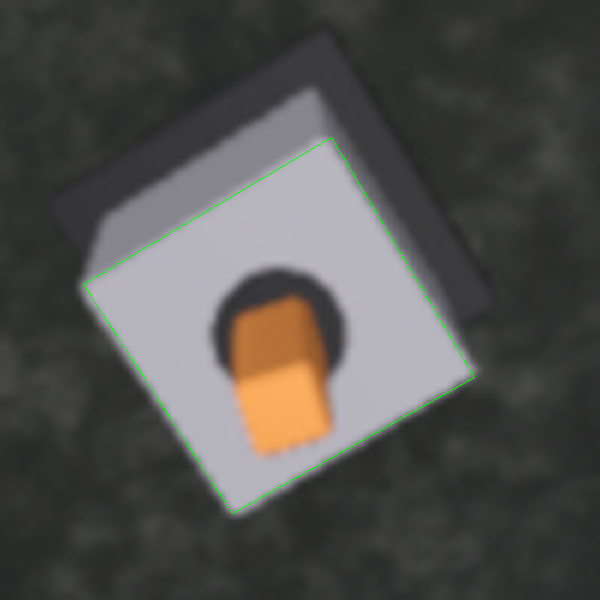

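The crop shows the stand outline fitted well (yaw about 9°). The handle's top face has corners near crop (236,382), (312,358), (332,432), (262,456), so the handle is turned relative to the stand.

```bash
python3 - <<'E'
from h import *
import json
P=json.load(open("w1.json"))
q=np.array([onz("wrist",(280+u/6-.4,145+v/6-.4),119,P)[:2] for u,v in((236,382),(312,358),(332,432),(262,456))])
print(q.round(1),q.mean(0));
for i in range(4):
    d=q[(i+1)%4]-q[i];print(np.linalg.norm(d).round(1),np.degrees(np.arctan2(d[1],d[0])).round(1))
o=bot.get_obs();print(o["tool_pos"],np.degrees(o["tcp_rot"]))
E
```

```text
[[ 464.9 -207.7]
 [ 466.  -194.7]
 [ 479.1 -196.6]
 [ 478.4 -208.8]] [ 472.13005164 -201.95787054]
13.1 85.2
13.2 -8.0
12.3 -93.1
13.5 175.4
[ 448.06003781 -196.55029056  254.68867363] [ 1.79976037e+02 -2.91554055e-02  1.57079803e+02]
```

Emit:
jog_arm --pt "-0.0123 0.0022 0" --pt "-0.0123 0.0023 0" --pt "0 0 0.02" --pt "0 0 0.025" --pt "0 0 0.025" --pt "0 0 0.02" --pt "0 0 0" --pt "0 0 0" --twist '[0,0,-9,-9,0,0,0,0]'

```text
time: 4.03
tool_pos: [473.6, -203.2, 165.4]
tcp_rot: [-3.141, 0.001, 3.055]
contact_force: [-0.7, 0.6, 0.8]
grip_width: 92.2
finger_force: 0.0
```

```bash
python3 - <<'E'
from h import *
P=bot.camera_params("wrist"); im=bot.capture("wrist")
o=bot.get_obs();print(o["time"],o["tool_pos"],np.degrees(o["tcp_rot"]),o["contact_force"])
a=im.astype(int);m=((a[...,2]>140)&(a[...,2]-a[...,0]>70)).astype(np.uint8)
n,l,s,c=cv2.connectedComponentsWithStats(m)
for i in np.argsort(-s[1:,4])[:3]+1: print(s[i],c[i])
print(proj("wrist",(472.5,-202,119),P))
u,v=map(int,proj("wrist",(472.5,-202,119),P));u0=max(u-80,0);v0=max(v-80,0)
cv2.imwrite("pics/c3.png",cv2.resize(im[v0:v0+160,u0:u0+160],(640,600),interpolation=cv2.INTER_CUBIC));print(u0,v0,im[v0:v0+160].shape)
import json
json.dump({k:(np.array(v).tolist()) for k,v in P.items()},open("w2.json","w"))
E
```

```text
4.075 [ 473.67337338 -203.28836577  165.66088585] [-1.79956458e+02  9.75710143e-02  1.75055386e+02] [-0.57640061 -0.84190051 -0.1777298 ]
[    0     0   218   103 18010] [107.70099944  46.80316491]
[ 306  321  301   13 2034] [478.87807276 328.60373648]
[  0   0  15  61 767] [ 6.29726206 26.42894394]
[320.55635686 220.37315665]
240 140 (160, 640, 3)
```

View pics/c3.png

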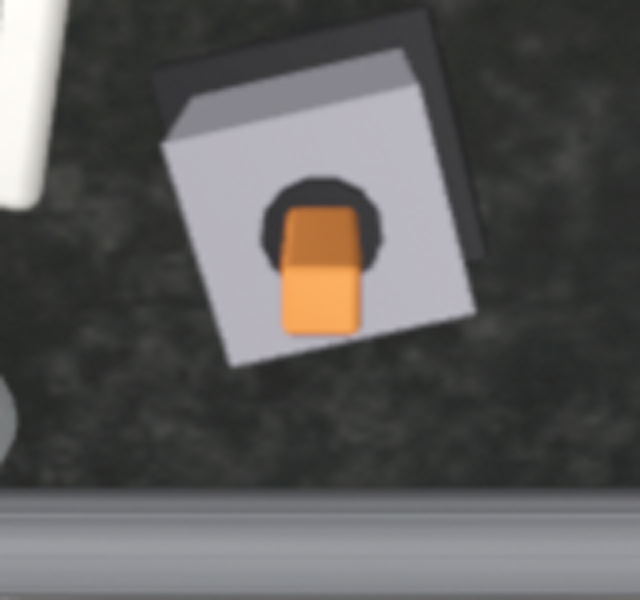

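The handle is now square to the tool (top face centre at pixel (320.4,220), as predicted), so I descend and grip.

Emit:
jog_arm --pt "0.0012 0.0011 0.02" --pt "0 0 0.03" --pt "0 0 0.02" --pt "0 0 0.0135" --pt "0 0 0" --twist '[0,0,0,0,0]'

```text
time: 4.7
tool_pos: [471.7, -201.8, 81.1]
tcp_rot: [3.141, -0.0, 3.055]
contact_force: [0.7, -0.2, -0.4]
grip_width: 91.8
finger_force: 0.0
```

Emit:
jog_arm --pt "0 0 0" --pt "0 0 0" --pt "0 0 0" --pt "0 0 0" --pt "0 0 0" --pt "0 0 0" --twist '[0,0,0,0,0,0]' --jaw 0.0

```text
time: 5.45
tool_pos: [471.7, -201.8, 81.2]
tcp_rot: [3.142, 0.0, 3.055]
contact_force: [-0.4, 0.2, 0.5]
grip_width: 36.6
finger_force: 0.0
```

Emit:
jog_arm --pt "0 0 0" --pt "0 0 0" --pt "0 0 0" --pt "0 0 0" --pt "0 0 0" --pt "0 0 0" --twist '[0,0,0,0,0,0]'

```text
time: 6.2
tool_pos: [471.8, -201.9, 81.2]
tcp_rot: [3.142, 0.0, 3.055]
contact_force: [0.5, 0.3, 0.1]
grip_width: 13.5
finger_force: 30.0
```

Emit:
jog_arm --pt "0 0 -0.015" --pt "0 0 -0.03" --pt "0 0 -0.03" --pt "0 0 -0.03" --pt "0 0 -0.03" --pt "0 0 -0.015" --pt "0 0 0" --twist '[0,0,0,0,0,0,0]'

```text
time: 7.08
tool_pos: [472.0, -202.0, 232.2]
tcp_rot: [-3.141, 0.002, 3.055]
contact_force: [0.7, -0.4, -0.7]
grip_width: 13.8
finger_force: 30.0
```

Emit:
jog_arm --pt "0.002 0.02 0" --pt "0.004 0.045 0" --pt "0.004 0.045 0" --pt "0.004 0.045 0" --pt "0.004 0.045 0" --pt "0.004 0.045 0" --pt "0.004 0.045 0" --pt "0.004 0.045 0" --pt "0.002 0.03 0" --pt "0 0 0" --twist '[0,0,0,0,0,0,0,0,0,0]'

```text
time: 8.32
tool_pos: [469.9, 166.9, 229.9]
tcp_rot: [-3.141, -0.003, 3.059]
contact_force: [0.2, -0.8, -0.4]
grip_width: 13.6
finger_force: 30.0
```

Emit:
jog_arm --pt "-0.04 0 0" --pt "-0.03 0 0" --pt "0 0 0" --pt "0 0 0" --twist '[0,0,0,0]'

```text
time: 8.82
tool_pos: [540.0, 158.1, 230.4]
tcp_rot: [-3.141, -0.002, 3.055]
contact_force: [0.1, -0.4, -0.8]
grip_width: 14.0
finger_force: 30.0
```

```bash
python3 - <<'E'
from h import *
import json
P=bot.camera_params("wrist"); im=bot.capture("wrist");cv2.imwrite("pics/w3.png",im)
o=bot.get_obs();print(o["time"],o["tool_pos"],np.degrees(o["tcp_rot"]),o["contact_force"],o["grip_width"])
json.dump({k:(np.array(v).tolist()) for k,v in P.items()},open("w3.json","w"))
print(proj("wrist",(538.5,196,100),P))
a=im.astype(int);m=((a[...,0]-a[...,2]>50)).astype(np.uint8)
n,l,s,c=cv2.connectedComponentsWithStats(m)
for i in range(1,n):
  if s[i,4]>8: print(s[i],c[i],onz("wrist",c[i],100,P).round(1))
E
```

```text
8.875 [539.99154626 158.28175225 230.79233726] [-1.79985212e+02 -9.48652871e-02  1.75025379e+02] [-0.16302665  0.18236228 -1.01360536] 13.421436881458549
[358.99928392 187.45321706]
[348 177  25  24 214] [359.8364486 188.5      ] [539.6 196.7 100. ]
```

View pics/w3.png

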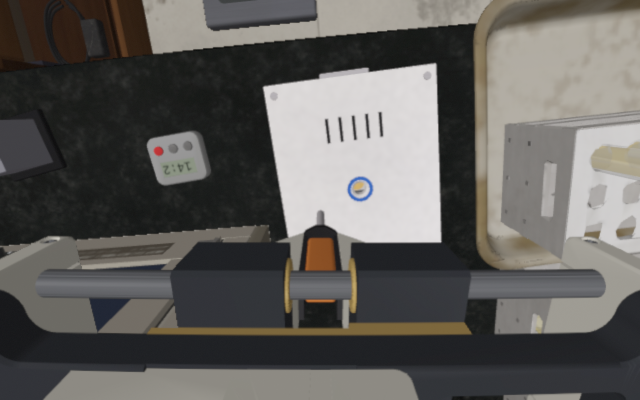

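The hole's ring shows at (359.8,188.5) and the pin tip at about (320,212). I compare the tip's projection with its expected position.

```bash
python3 - <<'E'
from h import *
import json
P=json.load(open("w3.json"));im=cv2.imread("pics/w3.png")
t=np.array([540,158.25,159.4]);print(proj("wrist",t,P),proj("wrist",t+[0,0,20],P),[proj("wrist",t+d,P)-proj("wrist",t,P) for d in([3,0,0],[0,3,0])])
g=cv2.cvtColor(im,cv2.COLOR_BGR2GRAY)
for r in range(206,230,2): print(r,g[r,310:332].tolist())
E
```

```text
[319.29426429 211.42305889] [319.2180957 220.0777211] [array([0.33697994, 3.68700279]), array([ 3.88534978, -0.31928432])]
206 [216, 216, 217, 217, 217, 217, 217, 217, 217, 217, 216, 216, 216, 217, 217, 217, 217, 217, 218, 218, 217, 217]
208 [216, 216, 217, 217, 217, 217, 217, 217, 217, 216, 215, 215, 216, 216, 216, 217, 218, 218, 218, 218, 218, 218]
210 [216, 216, 217, 217, 218, 217, 216, 209, 192, 176, 160, 165, 186, 204, 215, 217, 218, 218, 219, 219, 219, 218]
212 [216, 217, 217, 217, 218, 217, 205, 174, 144, 132, 121, 107, 103, 137, 189, 215, 217, 218, 218, 218, 218, 218]
214 [217, 217, 217, 217, 218, 216, 199, 153, 140, 131, 121, 107, 95, 107, 172, 214, 217, 217, 217, 218, 218, 219]
216 [217, 217, 217, 217, 218, 216, 198, 153, 139, 132, 120, 107, 95, 106, 171, 214, 217, 218, 218, 218, 219, 219]
218 [217, 218, 218, 218, 217, 210, 185, 149, 139, 131, 121, 107, 95, 105, 170, 213, 218, 218, 219, 219, 219, 219]
220 [218, 218, 218, 218, 218, 211, 186, 149, 139, 131, 120, 107, 96, 100, 154, 202, 217, 219, 219, 219, 219, 218]
222 [219, 218, 218, 218, 218, 211, 187, 149, 139, 131, 120, 108, 96, 100, 155, 202, 217, 218, 218, 218, 218, 218]
224 [218, 218, 216, 213, 202, 174, 146, 116, 108, 102, 93, 84, 74, 76, 119, 171, 202, 213, 216, 218, 218, 218]
226 [201, 174, 144, 98, 60, 38, 31, 28, 27, 25, 25, 24, 24, 23, 26, 37, 57, 86, 132, 168, 194, 213]
228 [60, 37, 32, 31, 34, 35, 36, 35, 36, 36, 37, 37, 35, 36, 37, 37, 36, 33, 29, 30, 51, 87]
```

Emit:
jog_arm --pt "0.0022 0.0187 0" --pt "0.0023 0.0187 0" --pt "0 0 0.02" --pt "0 0 0.02" --pt "0 0 0.006" --pt "0 0 0" --pt "0 0 0" --twist '[0,0,0,0,0,0,0]'

```text
time: 9.75
tool_pos: [540.3, 196.5, 186.1]
tcp_rot: [3.141, 0.001, 3.055]
contact_force: [-0.4, 0.8, -0.8]
grip_width: 13.9
finger_force: 30.0
```

```bash
python3 - <<'E'
from h import *
P=bot.camera_params("wrist"); im=bot.capture("wrist");cv2.imwrite("pics/w4.png",im)
o=bot.get_obs();print(o["time"],o["tool_pos"],np.degrees(o["tcp_rot"]),o["contact_force"],o["grip_width"])
T=o["tool_pos"]+[0,0,-71.2]
print("tip",proj("wrist",T,P),"hole",proj("wrist",(539.6,196.7,100),P))
a=im.astype(int);m=((a[...,0]-a[...,2]>50)).astype(np.uint8);ys,xs=np.nonzero(m[:260,250:400]);xs=xs+250
print(xs.min(),xs.max(),ys.min(),ys.max(),len(xs))
pts=np.array([onz("wrist",(u,v),100,P)[:2] for u,v in zip(xs,ys)])
A=np.c_[2*pts,np.ones(len(pts))];s=np.linalg.lstsq(A,(pts**2).sum(1),rcond=None)[0];print("circle",s[:2],np.sqrt(s[2]+s[:2]@s[:2]))
cv2.imwrite("pics/c4.png",cv2.resize(im[150:250,270:370],(600,600),interpolation=cv2.INTER_CUBIC))
E
```

```text
9.8 [540.35019409 196.41099602 186.12757431] [1.79965887e+02 9.15673772e-02 1.75039902e+02] [-0.30925066 -0.70218483 -0.48335719] 13.797550534282642
tip [318.84182673 211.05650912] hole [319.17123288 204.4941556 ]
305 333 191 218 270
circle [539.83606193 196.48867356] 10.634279195089976
```

View pics/c4.png

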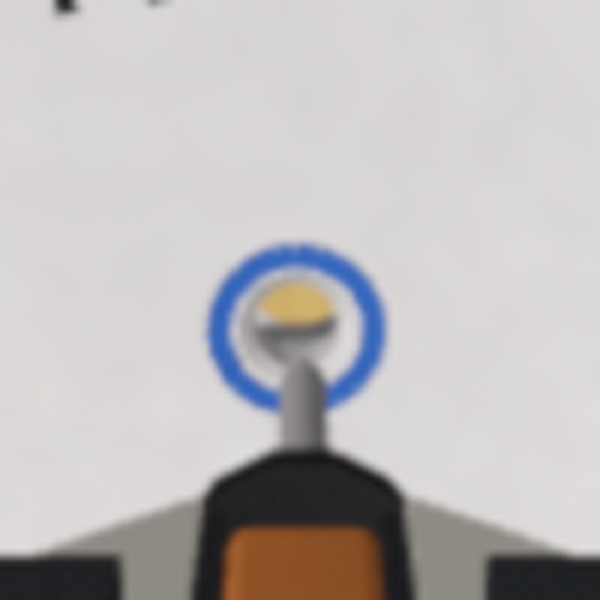

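The tip (crop (303,355)) is about 1 mm off the hole's axis (crop (297,328)), and the brass catch is visible below. I correct this and go in.

Emit:
jog_arm --pt "0.0009 -0.0008 0" --pt "0 0 0.006" --pt "0 0 0.006" --pt "0 0 0.006" --pt "0 0 0.005" --pt "0 0 0.004" --pt "0 0 0" --pt "0 0 0" --twist '[0,0,0,0,0,0,0,0]'

```text
time: 10.8
tool_pos: [539.1, 195.4, 158.4]
tcp_rot: [3.141, 0.0, 3.055]
contact_force: [0.3, 0.5, 0.3]
grip_width: 13.8
finger_force: 30.0
```

Emit:
jog_arm --pt "0 0 0.001" --pt "0 0 0.001" --pt "0 0 0.001" --pt "0 0 0.0" --twist '[0,0,0,0]'

```text
time: 11.3
tool_pos: [538.9, 195.4, 155.1]
tcp_rot: [3.142, -0.0, 3.055]
contact_force: [-0.8, -0.5, -0.2]
grip_width: 14.0
finger_force: 30.0
```

Emit:
jog_arm --pt "0 0 0.001" --pt "0 0 0.001" --pt "0 0 0.0" --twist '[0,0,0]'

```text
time: 11.68
tool_pos: [538.9, 195.4, 153.1]
tcp_rot: [-3.142, -0.0, 3.055]
contact_force: [-0.1, -0.1, -0.1]
grip_width: 14.1
finger_force: 30.0
```

Emit:
jog_arm --pt "0 0 0.001" --pt "0 0 0.001" --pt "0 0 0.0" --twist '[0,0,0]'

```text
time: 12.05
tool_pos: [538.9, 195.4, 151.1]
tcp_rot: [3.142, -0.0, 3.055]
contact_force: [-0.2, 0.1, -0.9]
grip_width: 13.9
finger_force: 30.0
```

Emit:
jog_arm --pt "0 0 0.001" --pt "0 0 0.001" --pt "0 0 0.0" --twist '[0,0,0]'

```text
time: 12.42
tool_pos: [538.9, 195.4, 149.1]
tcp_rot: [3.142, -0.0, 3.055]
contact_force: [0.3, -0.1, -1.7]
grip_width: 14.1
finger_force: 30.0
```

Emit:
jog_arm --pt "0 0 0.001" --pt "0 0 0.001" --pt "0 0 0.0" --twist '[0,0,0]'

```text
time: 12.8
tool_pos: [538.9, 195.4, 147.1]
tcp_rot: [3.142, -0.0, 3.055]
contact_force: [-0.4, -0.2, -0.7]
grip_width: 13.7
finger_force: 30.0
```

Still no contact (tip about 24 mm below the mouth).

Emit:
jog_arm --pt "0 0 0.001" --pt "0 0 0.001" --pt "0 0 0.0" --twist '[0,0,0]'

```text
time: 13.18
tool_pos: [538.9, 195.4, 145.1]
tcp_rot: [3.142, -0.0, 3.055]
contact_force: [0.4, -0.1, -0.6]
grip_width: 13.7
finger_force: 30.0
```

Emit:
jog_arm --pt "0 0 0.001" --pt "0 0 0.001" --pt "0 0 0.0" --twist '[0,0,0]'

```text
time: 13.55
tool_pos: [538.9, 195.4, 143.1]
tcp_rot: [3.142, -0.0, 3.055]
contact_force: [0.2, -0.1, -0.7]
grip_width: 13.9
finger_force: 30.0
```

Emit:
jog_arm --pt "0 0 0.001" --pt "0 0 0.001" --pt "0 0 0.0" --twist '[0,0,0]'

```text
time: 13.92
tool_pos: [538.9, 195.4, 141.1]
tcp_rot: [3.142, -0.0, 3.055]
contact_force: [0.1, -0.7, -0.6]
grip_width: 13.9
finger_force: 30.0
```

Emit:
jog_arm --pt "0 0 0.001" --pt "0 0 0.001" --pt "0 0 0.0" --twist '[0,0,0]'

```text
time: 14.3
tool_pos: [538.9, 195.4, 139.1]
tcp_rot: [3.142, -0.0, 3.055]
contact_force: [0.2, -0.2, 0.1]
grip_width: 13.8
finger_force: 30.0
```

Emit:
jog_arm --pt "0 0 0.001" --pt "0 0 0.001" --pt "0 0 0.0" --twist '[0,0,0]'

```text
time: 14.68
tool_pos: [539.0, 195.4, 137.3]
tcp_rot: [3.141, 0.0, 3.055]
contact_force: [-1.0, -0.6, 0.1]
grip_width: 14.0
finger_force: 30.0
```

Emit:
jog_arm --pt "0 0 0.001" --pt "0 0 0.0005" --pt "0 0 0.0" --twist '[0,0,0]'

```text
time: 15.05
tool_pos: [539.3, 195.5, 136.6]
tcp_rot: [3.141, 0.001, 3.055]
contact_force: [-0.9, -0.4, 5.5]
grip_width: 14.3
finger_force: 30.0
```

Touch is at TCP z ≈ 137.1 mm. I press slowly towards about 129.7.

Emit:
jog_arm --pt "0 0 0.0008" --pt "0 0 0.0008" --pt "0 0 0.0008" --pt "0 0 0.0008" --pt "0 0 0.0008" --pt "0 0 0" --pt "0 0 0" --twist '[0,0,0,0,0,0,0]'

```text
time: 15.92
tool_pos: [539.3, 195.5, 132.8]
tcp_rot: [3.141, 0.002, 3.055]
contact_force: [-0.9, -0.5, 6.4]
grip_width: 13.7
finger_force: 30.0
```

Emit:
jog_arm --pt "0 0 0.0008" --pt "0 0 0.0008" --pt "0 0 0.0008" --pt "0 0 0" --pt "0 0 0" --twist '[0,0,0,0,0]'

```text
time: 16.55
tool_pos: [539.5, 195.5, 130.2]
tcp_rot: [3.141, 0.002, 3.055]
contact_force: [-1.6, -0.5, 5.4]
grip_width: 14.1
finger_force: 30.0
```

Emit:
jog_arm --pt "0 0 0.0005" --pt "0 0 0" --pt "0 0 0" --pt "0 0 0" --pt "0 0 0" --pt "0 0 0" --pt "0 0 0" --pt "0 0 0" --pt "0 0 0" --pt "0 0 0" --twist '[0,0,0,0,0,0,0,0,0,0]'

```text
time: 17.8
tool_pos: [539.5, 195.5, 129.8]
tcp_rot: [3.141, 0.002, 3.055]
contact_force: [-0.1, 0.2, 5.2]
grip_width: 14.0
finger_force: 30.0
```

Emit:
jog_arm --pt "0 0 0" --pt "0 0 0" --pt "0 0 0" --pt "0 0 0" --pt "0 0 0" --pt "0 0 0" --pt "0 0 0" --pt "0 0 0" --pt "0 0 0" --pt "0 0 0" --twist '[0,0,0,0,0,0,0,0,0,0]'

```text
time: 19.05
tool_pos: [539.5, 195.5, 129.7]
tcp_rot: [3.141, 0.002, 3.055]
contact_force: [-1.0, 0.4, 5.8]
grip_width: 13.6
finger_force: 30.0
```

```bash
python3 - <<'E'
from h import *
S0=cv2.imread("pics/side0.png")[70:190,210:350];im=bot.capture("side");T=bot.capture("wrist")
k=lambda a:cv2.resize(a,(400,340),interpolation=cv2.INTER_CUBIC)
w=T[0:250,200:494]
cv2.imwrite("pics/s5.png",np.hstack([k(im[70:190,210:350]),k(w)]))
E
```

```text
(no output)
```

View pics/s5.png

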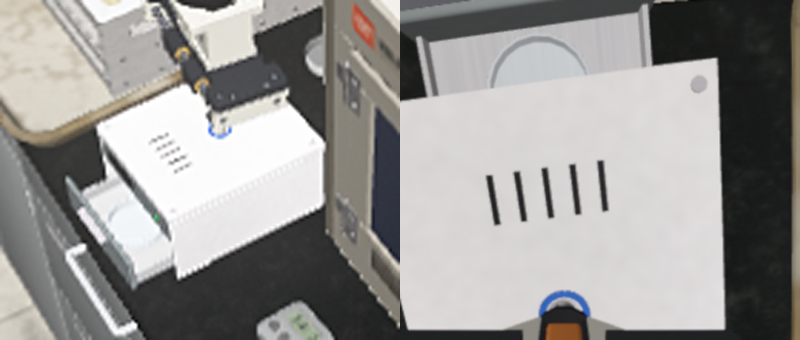

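The drawer is well out in both views. I hold another second and confirm it has stopped.

Emit:
jog_arm --pt "0 0 0" --pt "0 0 0" --pt "0 0 0" --pt "0 0 0" --pt "0 0 0" --pt "0 0 0" --pt "0 0 0" --pt "0 0 0" --twist '[0,0,0,0,0,0,0,0]'

```text
time: 20.15
tool_pos: [539.5, 195.5, 129.7]
tcp_rot: [3.141, 0.002, 3.055]
contact_force: [-1.1, -0.5, 4.8]
grip_width: 13.5
finger_force: 30.0
```

```bash
python3 - <<'E'
from h import *
a=cv2.imread("pics/s5.png")[:,:400].astype(int)
im=bot.capture("side");b=cv2.resize(im[70:190,210:350],(400,340),interpolation=cv2.INTER_CUBIC).astype(int)
print("max diff drawer",abs(a-b)[150:300,50:190].max())
P=bot.camera_params("side")
# front edges: crop px -> image
f=lambda u,v:np.array([210+u*140/400,70+v*120/340])
print("unit front top corners",onz("side",f(100,125),100,P).round(),onz("side",f(178,275),0,P).round())
print("drawer front bottom corner",[onz("side",f(133,285),z,P).round() for z in(0,10,20)])
E
```

```text
max diff drawer 4
unit front top corners [439. 264. 100.] [445. 123.   0.]
drawer front bottom corner [array([399., 136.,   0.]), array([397., 128.,  10.]), array([394., 121.,  20.])]
```

Emit:
jog_arm --pt "0 0 -0.003" --pt "0 0 -0.012" --pt "0 0 -0.02" --pt "0 0 -0.025" --pt "0 0 -0.025" --pt "0 0 -0.025" --pt "0.0335 0 0" --pt "0.0335 0 0" --pt "0 0 0" --twist '[0,0,0,0,0,0,0,0,0]'

```text
time: 21.32
tool_pos: [470.3, 201.4, 239.4]
tcp_rot: [-3.142, -0.001, 3.056]
contact_force: [-0.4, -0.2, 0.4]
grip_width: 13.8
finger_force: 30.0
```

Emit:
jog_arm --pt "-0.0035 -0.0402 0" --pt "-0.0035 -0.0402 0" --pt "-0.0035 -0.0402 0" --pt "-0.0035 -0.0402 0" --pt "-0.0035 -0.0402 0" --pt "-0.0035 -0.0402 0" --pt "-0.0035 -0.0402 0" --pt "-0.0035 -0.0402 0" --pt "-0.0035 -0.0402 0" --pt "-0.003 -0.0402 0" --twist '[0,0,0,0,0,0,0,0,0,0]'

```text
time: 22.58
tool_pos: [472.1, -204.3, 238.9]
tcp_rot: [-3.142, 0.0, 3.055]
contact_force: [-0.5, 0.2, -0.6]
grip_width: 13.7
finger_force: 30.0
```

Emit:
jog_arm --pt "0 0 0.03" --pt "0 0 0.025" --pt "0 0 0.01" --pt "0 0 0" --pt "0 0 0" --pt "0 0 0" --twist '[0,0,0,0,0,0]'

```text
time: 23.32
tool_pos: [472.3, -202.4, 174.8]
tcp_rot: [-3.141, 0.002, 3.055]
contact_force: [0.2, -0.4, -0.6]
grip_width: 13.8
finger_force: 30.0
```

```bash
python3 - <<'E'
from h import *
P=bot.camera_params("wrist"); im=bot.capture("wrist");cv2.imwrite("pics/w6.png",im)
o=bot.get_obs();print(o["time"],o["tool_pos"],o["tcp_rot"],o["contact_force"],o["grip_width"])
print("tip",proj("wrist",o["tool_pos"]+[.6,.9,-71.2],P),"hole",proj("wrist",(472.5,-202,70),P))
cv2.imwrite("pics/c6.png",cv2.resize(im[150:250,270:370],(600,600),interpolation=cv2.INTER_CUBIC))
E
```

```text
23.375 [ 472.17931015 -202.35418722  174.6016675 ] [-3.14100302e+00  1.39157426e-03  3.05518116e+00] [-0.730202   -0.24423544 -1.34994831] 13.675449299866965
tip [320.46918397 211.45245521] hole [319.7959577  199.32136973]
```

View pics/c6.png

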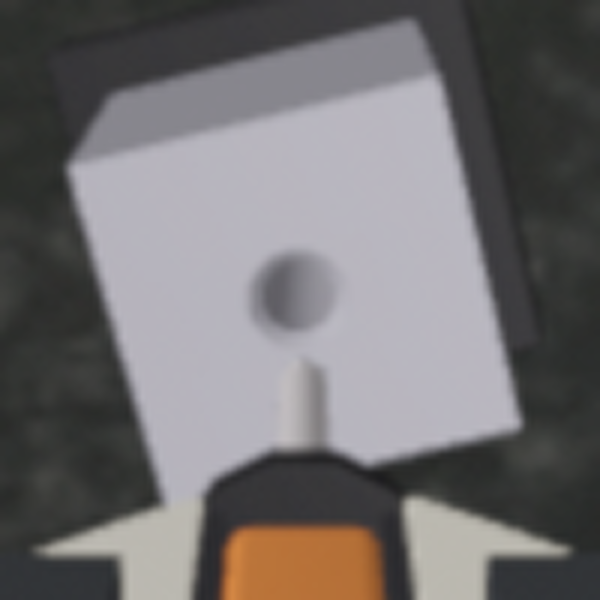

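The hole shows at crop (295,293) and the tip at (303,358). They are about 1 mm apart laterally, so I correct and lower.

Emit:
jog_arm --pt "0.0009 -0.0011 0" --pt "0 0 0.01" --pt "0 0 0.015" --pt "0 0 0.008" --pt "0 0 0.004" --pt "0 0 0.004" --pt "0 0 0.004" --pt "0 0 0.0" --pt "0 0 0" --twist '[0,0,0,0,0,0,0,0,0]'

```text
time: 24.5
tool_pos: [470.9, -203.3, 129.0]
tcp_rot: [-3.142, 0.0, 3.055]
contact_force: [-0.3, -0.5, 0.4]
grip_width: 14.2
finger_force: 30.0
```

Emit:
jog_arm --pt "0 0 0.008" --pt "0 0 0.009" --pt "0 0 0.009" --pt "0 0 0.009" --pt "0 0 0.006" --pt "0 0 0.004" --pt "0 0 0.001" --pt "0 0 0" --pt "0 0 0" --twist '[0,0,0,0,0,0,0,0,0]'

```text
time: 25.62
tool_pos: [470.9, -203.3, 83.0]
tcp_rot: [-3.141, 0.0, 3.055]
contact_force: [0.2, -0.3, -1.0]
grip_width: 13.8
finger_force: 30.0
```

Emit:
jog_arm --pt "0 0 0.0008" --pt "0 0 0.0007" --pt "0 0 0" --pt "0 0 0" --twist '[0,0,0,0]'

```text
time: 26.12
tool_pos: [470.8, -203.3, 81.3]
tcp_rot: [3.141, 0.0, 3.055]
contact_force: [0.6, -0.0, -0.3]
grip_width: 13.8
finger_force: 30.0
```

Emit:
jog_arm --pt "0 0 0" --pt "0 0 0" --pt "0 0 0" --pt "0 0 0" --pt "0 0 0" --pt "0 0 0" --pt "0 0 0" --pt "0 0 0" --twist '[0,0,0,0,0,0,0,0]' --jaw 0.08

```text
time: 27.12
tool_pos: [470.8, -203.3, 81.3]
tcp_rot: [3.142, 0.0, 3.055]
contact_force: [-0.5, 0.4, -0.4]
grip_width: 79.7
finger_force: 0.0
```

Emit:
jog_arm --pt "0 0 -0.02" --pt "0 0 -0.04" --pt "0 0 -0.04" --pt "0 0 -0.04" --pt "0 0 -0.02" --pt "0.02 0 0" --pt "0 0 0" --pt "0 0 0" --twist '[0,0,0,0,0,0,0,0]'

```text
time: 28.12
tool_pos: [451.2, -201.6, 241.2]
tcp_rot: [3.141, 0.0, 3.055]
contact_force: [-0.2, 0.0, 0.6]
grip_width: 80.1
finger_force: 0.0
```

```bash
python3 - <<'E'
from h import *
P=bot.camera_params("wrist");im=bot.capture("wrist");s=bot.capture("side")
print(proj("wrist",(472,-202.5,119),P),bot.get_obs()["time"])
k=lambda a:cv2.resize(a,(400,400),interpolation=cv2.INTER_CUBIC)
cv2.imwrite("pics/f.png",np.hstack([k(im[130:250,260:380]),k(s[80:280,220:420])]))
E
```

```text
[320.17881741 215.49432253] 28.225
```

View pics/f.png

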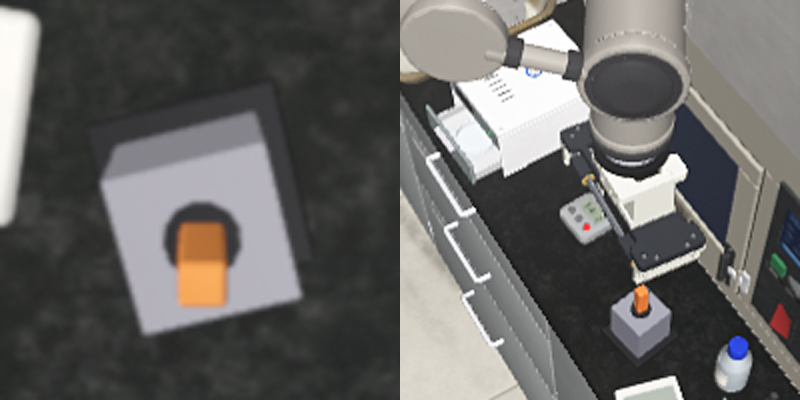

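The pin sits upright with its collar on the block, the drawer is out, and the gripper is clear.

```bash
python3 -c "
from plant import bot
print(bot.close_job())"
```

```text
the job is handed in; nothing more can be done
None
```

The job is handed in at about 28 s of robot time: the drawer slid out and stopped, the pin is back in its stand and released, and the gripper is clear; no verdict was returned.

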